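Set a bag rivet with the sprung setting stand and a mallet

TASK

Take the rivet setter (the steel one with the brass collar) from the tool rack, stand it in the sprung guide bush of the green riveting stand with its shank right through and its collar down on the bush, and let go of it. With the soft-faced mallet, strike the setter's top with brisk blows (a hammer stroke, not a slow push) until the rivet below is fully home on the brass plate. Leave the setter standing in the bush, put the mallet down on the bench clear of the stand, and leave the other tools, the bottles and the jar where they are.

Things in the scene. Friction and masses are not known exactly. Their poses are not given: they have to be found in the camera images.
- setter_grip (a point): Middle of the rivet setter's grip, on its axis (z up the tool), 113 mm above its tip and 39 mm below its top. The loose steel setter (152 mm, 0.16 kg) hangs upright in one of the rack's holes. From below: shank 10 mm thick, 74 long, tapered tip; brass collar 20 across, 6 thick; ringed round grip 14 thick, 62 long; flat striking head 22 across, 10 thick.
- setter_tip (a point): Centre of the setter's bottom end (shank tip); z points up the tool.
- setter_top (a point): Centre of the setter's flat striking face, its top end.
- setter: The setter itself; origin at its bottom end like setter_tip.
- rack: Wooden tool rack fixed to the bench, 190 (x) by 60 (y) by 90 mm high; origin under its centre. Its top board has three 13 mm holes in a row along its x, at -62, 0, +62 mm; three tools hang in them by their collars (which in which varies) and pull straight up by more than 74 mm. Fingers on the rack's +y and -y sides keep clear of the neighbours.
- bush_mouth (a point): Centre of the top of the guide bush's upright through hole (12 mm wide, 45 long); 148 mm above the bench at rest; z up. The bush is a steel sleeve with a 35 mm flat flange, on a coil spring 26 mm proud of the round boss of the green arm. With the setter's collar seated on it, setter_tip is 74 mm below this point, 11 mm over the undriven rivet, and setter_top 78 mm above this point.
- bush (a joint): How far the bush is pushed down, m: 0 at rest, 0.02 at its stop. The damped spring pushes up with 3.4 N at rest and 0.2 N more per mm: it carries the setter's weight and lifts it back after each blow.
- rivet (a joint): How far the rivet is driven, m: 0 to 0.0015 at the start (head about 6 mm proud of the brass plate), 0.006 fully home. It moves with stiff friction (about 8 N) and stays where driven. The setter has to come down 17 mm from rest to drive it home.
- rivet_top (a point): Top of the 14 mm domed steel rivet head, straight under the bush.
- stand: Riveting stand bolted to the bench: green cast base 110 (x) by 200 mm (y), column at its +y end, arm (top 122 mm high) reaching back to the bush. Origin on the bench under the bush's axis. A brown case panel (150 by 100 mm, top 50 mm high) with a brass handle plate is clamped under the bush.
- mallet: Soft-faced mallet, 0.3 to 0.5 kg, standing on one face with its handle level. Origin: centre of that face; z up the head; the handle points to -x. Head 50 mm across, 80 tall, dark steel with white nylon faces. Wooden handle 20 mm wide, 28 high, centre line 40 mm above the face, ending 190 mm from the head's axis. It balances on its face when put down upright.
- mallet_grip (a point): Point on the centre line of the mallet's handle, 60 mm from the head's axis and 40 mm above the lower face: a good place to grip, fingers on either side of the handle.
- mallet_face (a point): Centre of the mallet's lower nylon face, the one that strikes.
- hole_punch: Black round hole punch in the rack, same shank and collar, overall 150 mm. Leave it.
- awl: Awl with a pear-shaped wooden handle in the rack, overall 142 mm. Leave it.
- red_bottle: Red oil bottle with a tall spout, 72 mm wide, 150 mm tall. Leave it.
- ink_bottle: Black dye bottle, 60 mm wide, 82 mm tall. Leave it.
- cement_tin: Amber jar of cement with a yellow lid, 72 mm wide, 75 mm tall. Leave it.
Mind the look-alikes: they are no part of the job. Of the things like the mallet, leave any that is pink or turquoise; of the rest the larger one is meant.

How it is judged:
By the outcome, as a careful person would: the job done as asked, in the order asked, and still so for the second after the job is handed in, with the robot touching nothing.
It also fails if it takes over 67 s, if anything falls off the work surface, if the arm or the gripper's body presses on something with over 40 N, if the wrist force passes 120 N, or if a joint passes its speed limit or range.

ROBOT

A 7-joint arm with a two-finger parallel gripper is mounted at the origin on the work surface. World frame = base frame: x ahead of the robot, y to its left, z up, the work surface at z = 0. Lengths are in m, angles in rad, forces in N, time in s.
With the tool pointing down it reaches from about 0.425 to 0.875 m from the base axis. Payload 4.7 kg.
Tool frame: the origin (TCP) lies midway between the tips of the shut fingers; the grasp point (between the pads) lies tcp_to_grasp behind it (tcp_to_grasp is the distance from the TCP to the grasp point, in m); z points along the fingers, y is the line along which they close (so a half turn about z gives the same grasp; the last joint's range is limited). The gripper opens to 87 mm and grips with 3 to 60 N. Pads are 19 mm wide; open, the fingers measure 117 mm over their backs; the gripper's body (75 mm by 190 mm) begins 51 mm behind the grasp point.
Start: joints at [-1.265, 0.321, -0.07, 1.45, 0.023, 1.371, -0.057], TCP at [0.187, 0.623, 0.223] pointing down, gripper open.
Joint ranges: [-2.86, 2.86], [-0.3, 2.09], [-1.38, 1.24], [0.06, 2.45], [-1.56, 4.7], [0.09, 2.05], [-2.69, 2.69]. Speed limits (rad/s): [2.57, 2.57, 3.14, 3.14, 3.14, 3.14, 3.14].

INTERFACE

Orientations are given as a unit quaternion [w, x, y, z].
In Python, from rig import * gives the robot as it stands.
- The arm moves only by the tool servo_tool, never from a script. Its argument "steps" is a list of rows, each an object of numbers: "x", "y", "z": the shift along the tool's x, y, z in cm; "twist": the turn about the tool's z in rad; "gripper": the opening, from 0 (shut) to 1 (fully open). A call has 1 to 8 rows; each row shifts and turns the commanded pose from where the row before left it, along the tool's axes as they then stand; what a row does not reach is not made up. A row lasts 1/10 s, in which the tool goes at most 50 mm and 8.59 degrees, less where a joint would pass 70% of its speed; a pose out of reach is approached as far as the arm can. A call with a gripper value outside its range is refused whole. The fingers move at their own pace and stop on an object; the grip force is fixed at half the most. Time passes only in rows, so rows that do not move let the fingers close. It gives the time, the measured TCP pose, the force, the opening and the grip force at its end, in the units of the state.
- sense(): the state, without advancing time (a new reading comes with each control period).
- snapshot(name): name is "scene" or "top" or "wrist"; returns a dict with "color" (384x512x3 uint8, red, green, blue), "K" (3x3 intrinsics, pixels), "pose" (4x4, takes a point from camera to world coordinates). Camera axes: x right, y down, z forward; pixel columns grow to the right and rows downward; lengths in m; the calibration is good to about 2 mm. The wrist camera is an equidistant fisheye: a pixel r from the principal point sees the ray r / f radians off the axis. A picture is of the moment at which its call begins. There is no depth.
- sign_off(): hands the job in; it is judged then, once.
The state is a dict: "clock": time; "joint_pos": joint angles; "joint_vel": joint speeds; "joint_efforts": joint torques, N m; "tool_pos": TCP position; "orientation": TCP orientation; "wrist_force": force on the tool from outside, world axes, zero at the start; "torque": the same for the moment, N m; "grip_width": finger opening in m; "grip_force": force on a finger pad.
Only numpy, scipy, OpenCV 4.12 (cv2) and the standard library are available. Lean on these libraries where they do the work, as an engineer would, in place of code of your own. Each camera call takes 0.05 s, during which the arm holds its last target. There are 200 camera calls.

## Working session

There is one attempt and no reset: what is moved stays moved. The work goes in short steps, Python scripts to look and compute and a tool call to move; the robot and the scene stay as the last step left them, time stands still between calls to the robot, and variables do not carry over. Pictures are saved under pics/ and viewed, at most 10 in all, crops included, and the job is handed in when it is done.

Besides the shell and the picture viewer there is one more tool, called after "Call:" as name(argument=value, ...) on one line, values as JSON. servo_tool: Moves the arm, as the interface text tells. Its arguments: {"type":"object","properties":{"steps":{"type":"array","items":{"type":"object","properties":{"x":{"type":"number"},"y":{"type":"number"},"z":{"type":"number"},"twist":{"type":"number"},"gripper":{"type":"number"}}}}},"required":["steps"]}

```bash
ls; mkdir -p pics
python3 - <<'E'
from rig import *
import cv2,numpy as np
s=sense();print(s)
a=[]
for n in("scene","top"):
    d=snapshot(n);np.savez("pics/"+n,**d);print(n,d["K"].tolist(),np.round(d["pose"],4).tolist())
    cv2.imwrite(f"pics/{n}1.png",cv2.resize(d["color"][:,:,::-1],None,fx=1.56,fy=1.56,interpolation=cv2.INTER_CUBIC))
E
```

```text
pics
{'clock': 0.0, 'joint_pos': array([-1.26493168,  0.3218184 , -0.07007533,  1.45165956,  0.02263704,
        1.37082721, -0.05696244]), 'joint_vel': array([ 0.00023371, -0.00020716,  0.00208701, -0.00042302, -0.00091514,
        0.00048228, -0.00046204]), 'joint_efforts': array([-3.68707042e-04, -4.91285634e+01, -4.04180121e-01, -3.12533498e+01,
       -6.39615557e-02,  4.36364359e-02,  1.71364682e-04]), 'tool_pos': array([0.18687424, 0.62197537, 0.22147222]), 'orientation': array([-7.09664881e-05,  1.45382061e-01,  9.89375120e-01, -9.60344240e-04]), 'wrist_force': array([0.36695699, 0.10683511, 0.63071748]), 'torque': array([ 0.01107627, -0.0200039 , -0.0047126 ]), 'grip_force': 0.0, 'grip_width': 0.08708633978628762}
scene [[454.86835076024744, 0.0, 258.2720670661071], [0.0, 454.86835076024744, 189.95791712776858], [0.0, 0.0, 1.0]] [[-0.8745, 0.3077, -0.3751, 1.051], [0.4851, 0.5558, -0.6751, 0.7867], [0.0007, -0.7723, -0.6352, 0.9398], [0.0, 0.0, 0.0, 1.0]]
top [[347.06221115197883, 0.0, 251.2690219370616], [0.0, 347.06221115197883, 189.16219967274978], [0.0, 0.0, 1.0]] [[-0.0024, -0.9808, 0.1948, 0.3741], [-0.9996, -0.0029, -0.0269, -0.0958], [0.027, -0.1948, -0.9805, 1.0819], [0.0, 0.0, 0.0, 1.0]]
```

View pics/scene1.png

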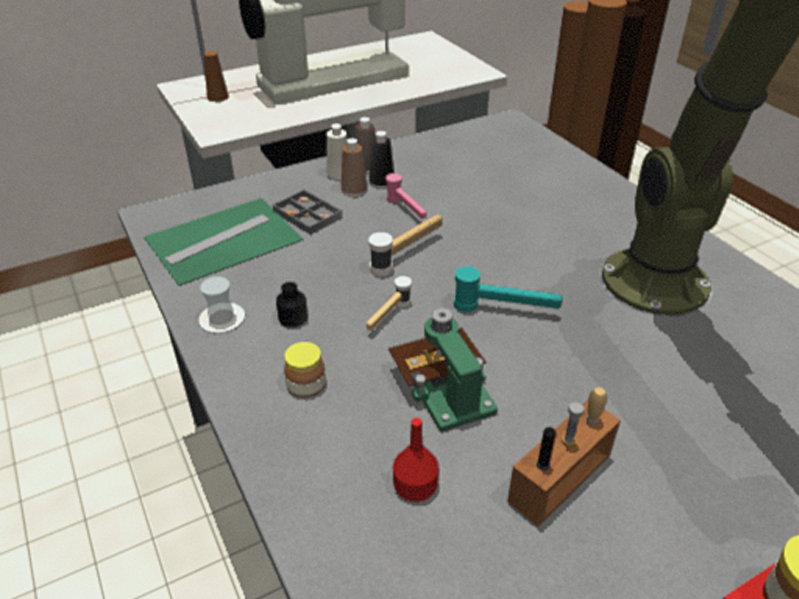

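View pics/top1.png

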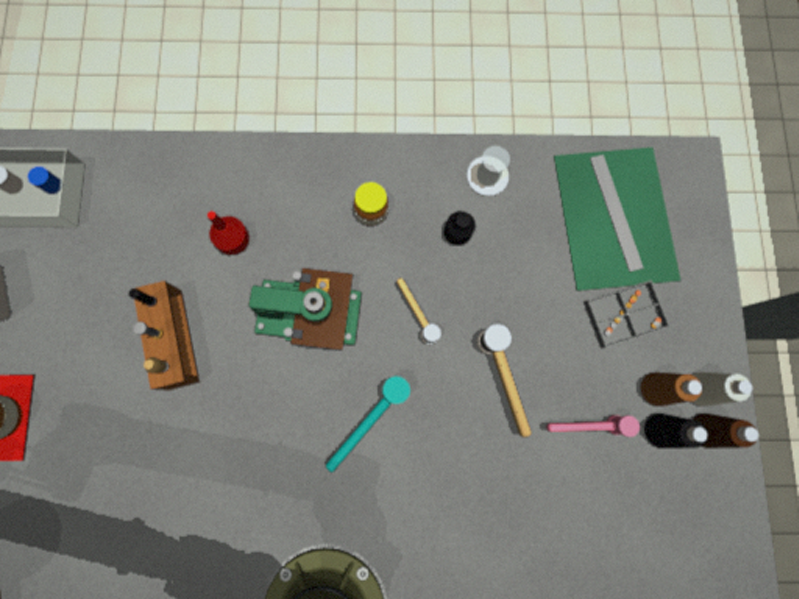

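```bash
python3 -c "
import rig
print({k:getattr(rig,k) for k in dir(rig) if not k.startswith('_') and not callable(getattr(rig,k))})"
```

```text
{'tcp_to_grasp': 0.0187}
```

Top view (at the 1.56x scale) shows three tools in the rack: black punch (143,297), steel tool (140,328) and wooden awl (153,365). The bush is at (314,300).

Mallet candidates are turquoise (396,390), pink (627,426), a small wooden one (431,333) and a large wooden one (497,340). The large wooden one fits, as it is the larger of those that are neither pink nor turquoise. The middle steel tool with a brass collar fits the setter. I'll confirm both in one crop and measure.

```bash
cat > h.py <<'E'
import numpy as np,cv2
def ray(d,u,v,fish=False):
    K,P=d["K"],d["pose"];x=(u-K[0,2])/K[0,0];y=(v-K[1,2])/K[1,1]
    if fish:
        r=np.hypot(x,y);k=np.sin(r)/r if r>1e-9 else 1;c=np.array([x*k,y*k,np.cos(r)])
    else:c=np.array([x,y,1.])
    return P[:3,3],P[:3,:3]@(c/np.linalg.norm(c))
def onz(d,u,v,z,fish=False):
    o,r=ray(d,u,v,fish);return o+r*(z-o[2])/r[2]
def tri(*rs):
    A=0;b=0
    for o,r in rs:
        M=np.eye(3)-np.outer(r,r);A=A+M;b=b+M@o
    return np.linalg.solve(A,b)
def proj(d,p,fish=False):
    K,P=d["K"],d["pose"];c=P[:3,:3].T@(np.asarray(p)-P[:3,3])
    if fish:
        th=np.arctan2(np.hypot(c[0],c[1]),c[2]);n=np.hypot(c[0],c[1]);return K[0,2]+K[0,0]*th*c[0]/n,K[1,2]+K[1,1]*th*c[1]/n
    return K[0,2]+K[0,0]*c[0]/c[2],K[1,2]+K[1,1]*c[1]/c[2]
E
python3 - <<'E'
from h import *
T=dict(np.load("pics/top.npz"));S=dict(np.load("pics/scene.npz"))
f=1.56
def t(u,v,z):return np.round(onz(T,u/f,v/f,z)[:2],3)
def s(u,v,z):return np.round(onz(S,u/f,v/f,z)[:2],3)
print("setter top",t(140,328,.168),s(576,410,.168))
print("punch",t(136,293,.166),s(548,433,.166)); print("awl",t(150,366,.158),s(597,393,.158))
print("bush",t(314,300,.148),s(442,316,.148))
print("mallet",t(497,339,.08),s(381,240,.08)," end",t(527,435,.045),s(440,221,.045))
hsv=cv2.cvtColor(T["color"],cv2.COLOR_RGB2HSV)
m=cv2.inRange(hsv,(5,90,60),(18,255,255));m[:, :80]=0;m[:,140:]=0
ys,xs=np.nonzero(m);print(len(xs),xs.min(),xs.max(),ys.min(),ys.max())
a=S["color"][240:340,320:405];b=T["color"][165:290,250:400]
c=T["color"][175:255,80:135]
A=[cv2.resize(i,None,fx=k,fy=k,interpolation=cv2.INTER_CUBIC) for i,k in((a,4),(b,2.8))]
W=np.zeros((400,800,3),np.uint8);W[:400,:340]=A[0];W[:350,360:780]=A[1]
cv2.imwrite("pics/crop.png",W[:,:,::-1])
E
```

```text
setter top [0.498 0.303] [0.503 0.311]
punch [0.558 0.316] [0.563 0.324]
awl [0.435 0.285] [0.447 0.294]
bush [0.55  0.015] [0.551 0.023]
mallet [ 0.49  -0.319] [ 0.493 -0.313]  end [ 0.314 -0.376] [ 0.318 -0.36 ]
1682 86 126 180 249
```

View pics/crop.png

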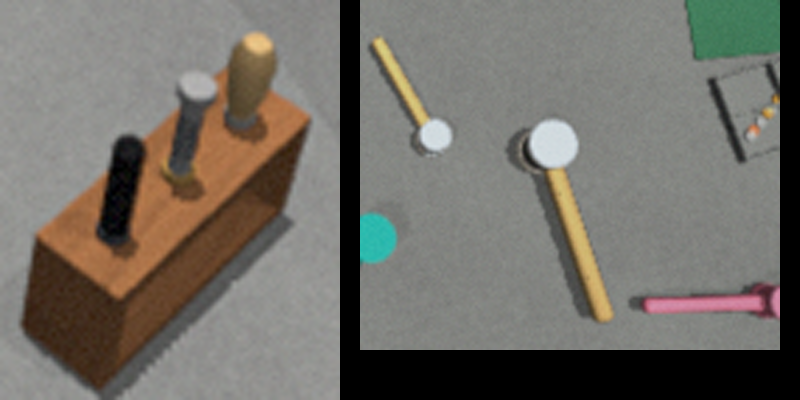

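The crop confirms the setter (steel, flat head, brass collar at (180,170)) and the large wooden-handled mallet (553,145). Now I'll go above the setter.

Call:
servo_tool(steps=[{"x":-4.3,"y":-2.3},{"x":-4.3,"y":-2.3},{"x":-4.3,"y":-2.3},{"x":-4.3,"y":-2.3},{"x":-4.3,"y":-2.3},{"x":-4.3,"y":-2.3},{"x":-4.3,"y":-2.3},{"x":-4.3,"y":-2.3}])

```text
invalid input at $.steps[0]: expected keys x, y, z, twist, gripper
```

Call:
servo_tool(steps=[{"twist":-0.14},{"twist":-0.14},{"twist":-0.14},{"twist":-0.13},{"x":0},{"x":0}])

```text
invalid input at $.steps[0]: expected keys x, y, z, twist, gripper
```

```bash
cat >> h.py <<'E'
from scipy.spatial.transform import Rotation as Ro
def Rt(s): w,x,y,z=s["orientation"];return Ro.from_quat([x,y,z,w]).as_matrix()
def plan(s,target,yang=None):
    "total shift (cm, in tool axes as they stand, then as after the twist) and twist"
    R=Rt(s);d=np.asarray(target)-s["tool_pos"];tw=0
    if yang is not None:
        a=np.degrees(np.arctan2(R[1,1],R[0,1]));tw=-np.radians((yang-a+90)%180-90)
    R2=R@Ro.from_euler("z",tw).as_matrix()
    print("pos",np.round(s["tool_pos"],4),"yang",np.round(np.degrees(np.arctan2(R[1,1],R[0,1])),1),"tilt",np.round(R[:,2],3),"F",np.round(s["wrist_force"],1),"w",round(s["grip_width"],4))
    print("now-axes",np.round(100*R.T@d,2),"after-axes",np.round(100*R2.T@d,2),"twist",round(tw,3))
E
python3 - <<'E'
from rig import *
from h import *
s=sense();plan(s,[.5,.307,.223],104.5)
d=snapshot("wrist");np.savez("pics/w1",**d);print(d["K"][0],d["K"][1],d["pose"].round(3).tolist())
cv2.imwrite("pics/w1.png",cv2.resize(d["color"][:,:,::-1],None,fx=1.56,fy=1.56))
print(proj(d,[.5,.307,.168],True))
E
```

```text
pos [0.1869 0.622  0.2216] yang 73.3 tilt [-0.    -0.002 -1.   ] F [-0.1  0.4  0.5] w 0.0869
now-axes [-39.05 -21.17  -0.1 ] after-axes [-22.43 -38.34  -0.1 ] twist -0.545
[297.31863964   0.         252.83247096] [  0.         297.31863964 192.59558447] [[0.288, 0.923, 0.255, 0.117], [0.958, -0.277, -0.077, 0.643], [-0.001, 0.266, -0.964, 0.384], [0.0, 0.0, 0.0, 1.0]]
(np.float64(120.92685174042307), np.float64(435.0787495639917))
```

View pics/w1.png

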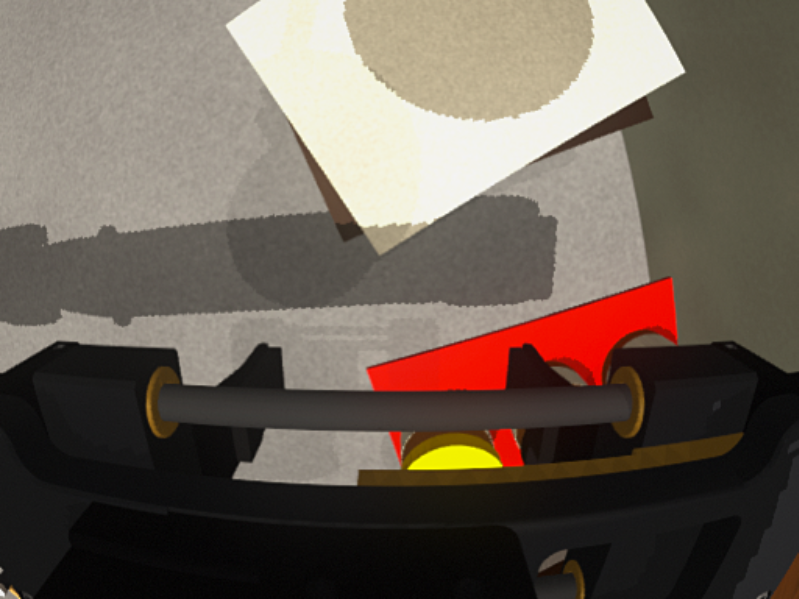

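The wrist view shows the open fingers, with a red sheet and yellow lid below at (455,455) that must be left alone. No move happened because every row needs all five keys, so I'm resending.

Call:
servo_tool(steps=[{"x":-4.3,"y":-2.3,"z":0,"twist":0,"gripper":1},{"x":-4.3,"y":-2.3,"z":0,"twist":0,"gripper":1},{"x":-4.3,"y":-2.3,"z":0,"twist":0,"gripper":1},{"x":-4.3,"y":-2.3,"z":0,"twist":0,"gripper":1},{"x":-4.3,"y":-2.3,"z":0,"twist":0,"gripper":1},{"x":-4.3,"y":-2.3,"z":0,"twist":0,"gripper":1},{"x":-4.3,"y":-2.3,"z":0,"twist":0,"gripper":1},{"x":-4.3,"y":-2.3,"z":0,"twist":0,"gripper":1}])

```text
clock: 0.95
tool_pos: [0.4646, 0.3457, 0.2225]
orientation: [0.0, 0.145, 0.989, 0.0]
wrist_force: [0.7, 0.7, -0.4]
grip_width: 0.0872
grip_force: 0.0
```

Call:
servo_tool(steps=[{"x":0,"y":0,"z":0,"twist":-0.14,"gripper":1},{"x":0,"y":0,"z":0,"twist":-0.14,"gripper":1},{"x":0,"y":0,"z":0,"twist":-0.14,"gripper":1},{"x":0,"y":0,"z":0,"twist":-0.13,"gripper":1},{"x":0,"y":0,"z":0,"twist":0,"gripper":1},{"x":0,"y":0,"z":0,"twist":0,"gripper":1}])

```text
clock: 1.55
tool_pos: [0.4635, 0.3472, 0.2223]
orientation: [-0.0, -0.127, 0.992, -0.0]
wrist_force: [0.7, -0.5, -0.1]
grip_width: 0.087
grip_force: 0.0
```

Run:
```python
from rig import *
from h import *
s=sense();plan(s,[.5,.307,.223],104.5)
d=snapshot("wrist");np.savez("pics/w2",**d)
cv2.imwrite("pics/w2.png",cv2.resize(d["color"][:,:,::-1],None,fx=1.56,fy=1.56))
print(proj(d,[.5,.307,.168],True))
```

```text
pos [0.4635 0.3472 0.2223] yang 104.6 tilt [-0. -0. -1.] F [ 0.7 -0.5 -0.1] w 0.087
now-axes [-2.52 -4.82 -0.07] after-axes [-2.53 -4.81 -0.07] twist 0.002
(np.float64(192.73168180040489), np.float64(238.27721671016994))
```

View pics/w2.png

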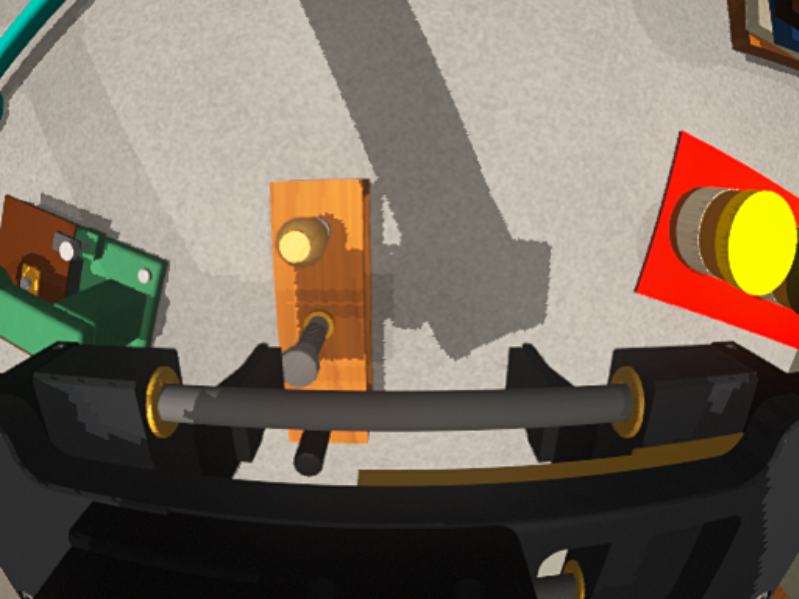

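Wrist view: setter top at (300,364), collar at (319,325), awl above it and punch below it. The rack row is aligned with the image.

Run:
```python
from rig import *
from h import *
d=dict(np.load("pics/w2.npz"));f=1.56
p=onz(d,300/f,365/f,.168,True);c=onz(d,319/f,326/f,.095,True)
print(p,c,onz(d,295/f,247/f,.158,True),onz(d,308/f,464/f,.166,True))
plan(sense(),[*p[:2],.1105],104.6)
plan(sense(),[*c[:2],.1105],104.6)
```

```text
[0.49634393 0.3059734  0.168     ] [0.49990419 0.30534551 0.095     ] [0.43908646 0.28981369 0.158     ] [0.55836337 0.32093783 0.166     ]
pos [0.4635 0.3473 0.2224] yang 104.6 tilt [-0. -0. -1.] F [ 0.8  0.6 -0.6] w 0.0871
now-axes [-2.14 -4.83 11.19] after-axes [-2.14 -4.83 11.19] twist 0.001
pos [0.4635 0.3473 0.2224] yang 104.6 tilt [-0. -0. -1.] F [ 0.8  0.6 -0.6] w 0.0871
now-axes [-2.47 -4.98 11.19] after-axes [-2.47 -4.98 11.19] twist 0.001
```

Call:
servo_tool(steps=[{"x":-1.2,"y":-2.5,"z":0,"twist":0,"gripper":1},{"x":-1.2,"y":-2.4,"z":0,"twist":0,"gripper":1},{"x":0,"y":0,"z":3,"twist":0,"gripper":1},{"x":0,"y":0,"z":3,"twist":0,"gripper":1},{"x":0,"y":0,"z":3,"twist":0,"gripper":1},{"x":0,"y":0,"z":2.2,"twist":0,"gripper":1},{"x":0,"y":0,"z":0,"twist":0,"gripper":1},{"x":0,"y":0,"z":0,"twist":0,"gripper":0.5}])

```text
clock: 2.4
tool_pos: [0.4994, 0.3062, 0.1109]
orientation: [-0.0, -0.128, 0.992, -0.0]
wrist_force: [-0.3, -0.9, 0.3]
grip_width: 0.0838
grip_force: 0.0
```

Call:
servo_tool(steps=[{"x":0,"y":0,"z":0,"twist":0,"gripper":0},{"x":0,"y":0,"z":0,"twist":0,"gripper":0},{"x":0,"y":0,"z":0,"twist":0,"gripper":0},{"x":0,"y":0,"z":0,"twist":0,"gripper":0},{"x":0,"y":0,"z":0,"twist":0,"gripper":0},{"x":0,"y":0,"z":0,"twist":0,"gripper":0},{"x":0,"y":0,"z":0,"twist":0,"gripper":0},{"x":0,"y":0,"z":0,"twist":0,"gripper":0}])

```text
clock: 3.2
tool_pos: [0.4993, 0.3061, 0.1105]
orientation: [-0.0, -0.129, 0.992, -0.0]
wrist_force: [-0.4, -1.1, 0.6]
grip_width: 0.0228
grip_force: 0.1
```

Call:
servo_tool(steps=[{"x":0,"y":0,"z":0,"twist":0,"gripper":0},{"x":0,"y":0,"z":0,"twist":0,"gripper":0},{"x":0,"y":0,"z":0,"twist":0,"gripper":0},{"x":0,"y":0,"z":0,"twist":0,"gripper":0},{"x":0,"y":0,"z":-0.5,"twist":0,"gripper":0},{"x":0,"y":0,"z":-0.5,"twist":0,"gripper":0}])

```text
clock: 3.8
tool_pos: [0.4992, 0.3059, 0.1208]
orientation: [-0.0, -0.129, 0.992, -0.0]
wrist_force: [-0.2, -1.1, -2.7]
grip_width: 0.0134
grip_force: 30.4
```

Call:
servo_tool(steps=[{"x":0,"y":0,"z":-4,"twist":0,"gripper":0},{"x":0,"y":0,"z":-4,"twist":0,"gripper":0},{"x":0,"y":0,"z":-4,"twist":0,"gripper":0},{"x":0,"y":0,"z":-4,"twist":0,"gripper":0},{"x":0,"y":0,"z":0,"twist":0,"gripper":0},{"x":0,"y":0,"z":0,"twist":0,"gripper":0}])

```text
clock: 4.4
tool_pos: [0.4996, 0.3065, 0.282]
orientation: [0.001, -0.129, 0.992, 0.001]
wrist_force: [-1.2, -0.3, -2.8]
grip_width: 0.0131
grip_force: 31.7
```

Run:
```python
from rig import *
from h import *
plan(sense(),[.55,.018,.28])
```

```text
pos [0.4996 0.3065 0.282 ] yang 104.8 tilt [ 0.002  0.002 -1.   ] F [-1.2 -0.3 -2.8] w 0.0131
now-axes [  2.5  -29.18   0.16] after-axes [  2.5  -29.18   0.16] twist 0
```

Call:
servo_tool(steps=[{"x":0.3,"y":-3.6,"z":0,"twist":0,"gripper":0},{"x":0.3,"y":-3.6,"z":0,"twist":0,"gripper":0},{"x":0.3,"y":-3.6,"z":0,"twist":0,"gripper":0},{"x":0.3,"y":-3.6,"z":0,"twist":0,"gripper":0},{"x":0.3,"y":-3.6,"z":0,"twist":0,"gripper":0},{"x":0.3,"y":-3.6,"z":0,"twist":0,"gripper":0},{"x":0.3,"y":-3.6,"z":0,"twist":0,"gripper":0},{"x":0.3,"y":-3.6,"z":0,"twist":0,"gripper":0}])

```text
clock: 5.2
tool_pos: [0.5486, 0.0201, 0.2786]
orientation: [-0.002, -0.129, 0.992, 0.0]
wrist_force: [0.4, -0.1, -1.8]
grip_width: 0.013
grip_force: 31.7
```

Call:
servo_tool(steps=[{"x":0,"y":0,"z":0,"twist":0,"gripper":0},{"x":0,"y":0,"z":0,"twist":0,"gripper":0},{"x":0,"y":0,"z":0,"twist":0,"gripper":0}])

```text
clock: 5.5
tool_pos: [0.5489, 0.0229, 0.2793]
orientation: [-0.001, -0.13, 0.992, 0.0]
wrist_force: [0.5, 0.7, -1.8]
grip_width: 0.0134
grip_force: 31.7
```

Run:
```python
from rig import *
from h import *
plan(sense(),[.55,.018,.28])
W=np.zeros((600,800,3),np.uint8)
d=snapshot("wrist");np.savez("pics/w3",**d)
t=snapshot("top");np.savez("pics/t3",**t);s=snapshot("scene");np.savez("pics/s3",**s)
W[:,:400]=cv2.resize(d["color"][110:310,190:323],(400,600),interpolation=cv2.INTER_CUBIC)
def c(n,P,w,h):
    u,v=map(int,proj(n,P));print(u,v);return cv2.resize(n["color"][v-h:v+h,u-w:u+w],(400,300),interpolation=cv2.INTER_CUBIC)
W[:300,400:]=c(t,[.55,.018,.16],40,30)
W[300:,400:]=c(s,[.55,.018,.18],40,30)
cv2.imwrite("pics/w3.png",W[:,:,::-1])
```

```text
pos [0.5489 0.0229 0.2793] yang 104.9 tilt [-0.002  0.    -1.   ] F [ 0.5  0.7 -1.8] w 0.0134
now-axes [ 0.02 -0.5  -0.07] after-axes [ 0.02 -0.5  -0.07] twist 0
199 191
283 192
```

View pics/w3.png

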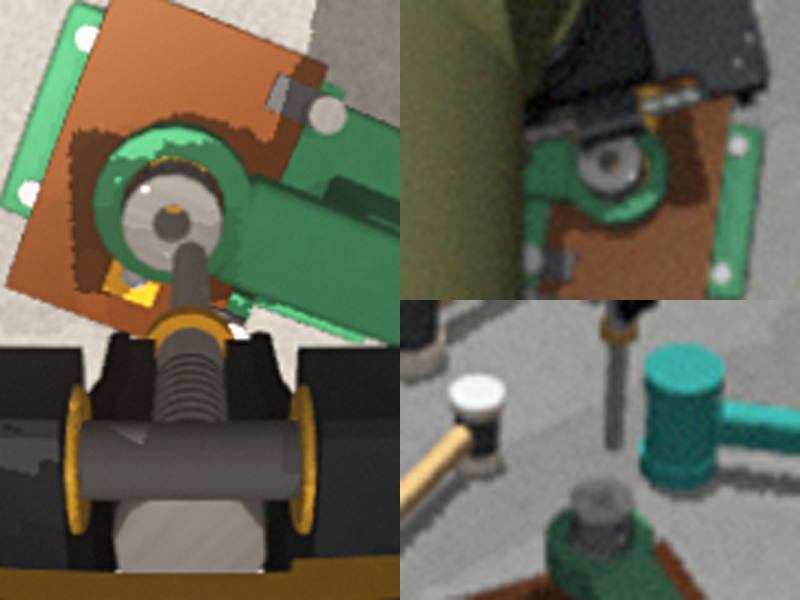

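Wrist crop (left): setter held upright, tip at about (190,248), bush hole at (172,222). The top view also shows the hole (612,160), and the scene view shows the tip (613,445) above the flange (602,497).

Run:
```python
from rig import *
from h import *
d=dict(np.load("pics/w3.npz"));t=dict(np.load("pics/t3.npz"));s=dict(np.load("pics/s3.npz"))
w=lambda u,v:(190+u*133/400,110+v/3)
b=ray(d,*w(172,222),True)
print("bush wrist",onz(d,*w(172,222),.148,True),"flange ctr",onz(d,*w(171,221),.148,True))
print("top",onz(t,159+212/5,161+160/5,.148), "scene",onz(s,243+202/5,162+195/5,.148))
print("tri w+t",tri(b,ray(t,159+212/5,161+160/5)))
S=sense();R=Rt(S);P=S["tool_pos"]
print("tip by tcp",P+R[:,2]*(.113-.0187),"tip wrist",onz(d,*w(190,252),.185,True))
for k in(0,.094):print([ (round((a-o)*m,0)) for a,o,m in zip(proj(d,P+R[:,2]*k,True),(190,110),(3,3))])
print("tip scene",proj(s,P+R[:,2]*.094),243+213/5,162+145/5)
```

```text
bush wrist [0.54917299 0.01760325 0.148     ] flange ctr [0.54892219 0.01718851 0.148     ]
top [0.54855479 0.01467609 0.148     ] scene [0.54744083 0.01799547 0.148     ]
tri w+t [0.55365498 0.01798144 0.12550989]
tip by tcp [0.54921385 0.023029   0.18575032] tip wrist [0.54784859 0.02346007 0.185     ]
[np.float64(187.0), np.float64(387.0)]
[np.float64(187.0), np.float64(257.0)]
tip scene (np.float64(284.35341451930304), np.float64(191.24623311114019)) 285.6 191.0
```

Call:
servo_tool(steps=[{"x":0.1,"y":-0.57,"z":0,"twist":0,"gripper":0},{"x":0,"y":0,"z":1.5,"twist":0,"gripper":0},{"x":0,"y":0,"z":1.6,"twist":0,"gripper":0},{"x":0,"y":0,"z":0,"twist":0,"gripper":0},{"x":0,"y":0,"z":0,"twist":0,"gripper":0}])

```text
clock: 6.15
tool_pos: [0.5497, 0.0157, 0.2489]
orientation: [-0.001, -0.129, 0.992, -0.0]
wrist_force: [-0.7, -0.6, -1.7]
grip_width: 0.0135
grip_force: 31.7
```

Run:
```python
from rig import *
from h import *
plan(sense(),[.549,.0174,.248])
W=np.zeros((600,800,3),np.uint8)
d=snapshot("wrist");np.savez("pics/w4",**d)
s=snapshot("scene");np.savez("pics/s4",**s)
W[:,:400]=cv2.resize(d["color"][140:240,220:287],(400,600),interpolation=cv2.INTER_CUBIC)
W[:300,400:]=cv2.resize(s["color"][162:222,243:323],(400,300),interpolation=cv2.INTER_CUBIC)
cv2.imwrite("pics/w4.png",W[:,:,::-1])
```

```text
pos [0.5497 0.0157 0.2489] yang 104.8 tilt [-0.001 -0.    -1.   ] F [-0.7 -0.6 -1.7] w 0.0135
now-axes [0.03 0.18 0.09] after-axes [0.03 0.18 0.09] twist 0
```

View pics/w4.png

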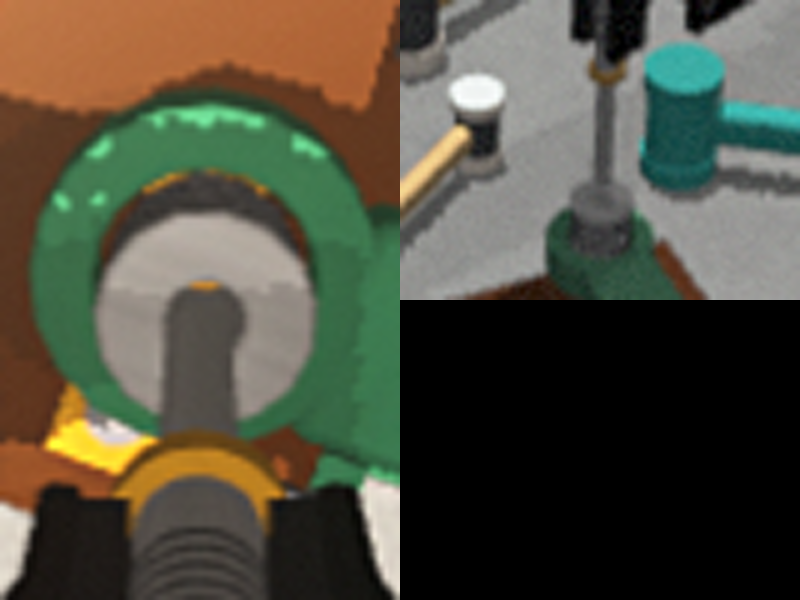

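Close view: flange spans x 97–316 with its centre near (206,319). The shank centre is at x≈199, so the tip is about 1 mm short in +tool y. Next I'll check the other axis.

Run:
```python
from rig import *
from h import *
d=dict(np.load("pics/w4.npz"));s4=dict(np.load("pics/s4.npz"))
k=400/67
S=sense();R=Rt(S);P=S["tool_pos"]
print("bush",onz(d,220+206.5/k,140+319/6,.148,True),"tip",P+R[:,2]*.0943)
for q in(.0943,.0243):
  u,v=proj(d,P+R[:,2]*q,True);print((u-220)*k,(v-140)*6)
hs=[(onz(s4,243+601/5-80,162+v/5,.148)).round(4) for v in(185,216,200)];print("scene flange far/near/mid",hs)
c=[proj(d,np.array([.5490,.0174,.148])+.0175*np.array([np.cos(a),np.sin(a),0]),True) for a in np.linspace(0,6.28,60)]
c=np.array(c);print("flange extent pred",(c[:,0].min()-220)*k,(c[:,0].max()-220)*k,(c[:,1].min()-140)*6,(c[:,1].max()-140)*6)
plan(S,[.549,.0174,.248])
```

```text
bush [0.54945829 0.01774387 0.148     ] tip [0.55054209 0.01577785 0.15582486]
192.2626448361357 336.5563358134988
191.2374276290422 509.3289744130198
scene flange far/near/mid [array([0.5436, 0.0107, 0.148 ]), array([0.5567, 0.0322, 0.148 ]), array([0.55  , 0.0212, 0.148 ])]
flange extent pred 91.57658716460396 318.60884091217093 203.6647179049744 423.8103118646851
pos [0.5504 0.0158 0.2501] yang 104.8 tilt [ 0.001  0.    -1.   ] F [-0.2  0.  -1.4] w 0.0134
now-axes [0.1  0.2  0.21] after-axes [0.1  0.2  0.21] twist 0
```

Run:
```python
from h import *
d=dict(np.load("pics/w4.npz"));g=d["color"]
print(cv2.cvtColor(g,cv2.COLOR_RGB2GRAY)[184:206,243:266])
```

```text
[[168 170 170 168 167 165 164 163 162 163 162 164 164 164 166 166 167 168
  172 169 170 173 170]
 [165 166 167 168 166 167 166 166 163 164 163 163 161 164 164 164 165 167
  166 167 168 170 171]
 [163 163 164 164 162 165 166 165 161 156 148 142 141 149 158 163 163 165
  164 166 165 166 169]
 [166 165 164 162 163 162 159 152 139 139 143 142 142 125 127 145 159 162
  163 161 164 165 151]
 [168 165 166 165 165 157 127  97  85  87  90  98  94  82  81  98 137 146
  144 146 156 163 149]
 [151 150 149 148 153 131  91  75  76  76  78  78  77  78  74  75  96 124
  140 141 142 143 142]
 [147 148 150 147 134  99  75  75  79  78  78  79  79  80  77  75  74 103
  134 143 143 141 140]
 [143 144 146 145 129  92  73  77  79  80  79  79  79  79  78  76  73  93
  128 144 146 142 144]
 [140 141 143 139 111  81  77  82  83  79  80  78  77  77  77  76  76  79
  117 139 143 142 142]
 [141 141 143 136 104  78  79  81  81  80  79  78  78  77  77  75  75  80
  118 140 142 141 140]
 [146 145 147 139 111  83  79  80  83  81  77  79  78  77  77  75  72  80
  119 141 142 141 140]
 [147 149 147 142 109  81  78  82
[... 334 characters left out ...]
144 145 144 143 143]
 [149 147 151 152 109  78  79  82  81  79  78  78  76  77  74  76 126 145
  144 141 140 139 142]
 [149 150 150 152 106  76  81  82  81  79  77  78  80  76  74  75 130 151
  146 141 140 136 137]
 [147 147 150 153 107  77  80  83  81  79  77  78  78  78  74  76 131 148
  146 145 142 140 137]
 [143 145 148 150 107  77  78  82  81  79  79  77  77  77  73  76 129 149
  146 144 143 142 139]
 [144 143 146 136  97  75  81  82  80  79  78  78  78  77  75  74 116 141
  146 142 143 143 141]
 [146 147 148 135  95  76  79  82  80  79  77  78  78  76  76  72 114 140
  143 143 142 141 141]
 [146 148 149 136  97  76  80  80  80  80  78  77  76  77  78  79 115 141
  144 140 140 140 139]]
```

Call:
servo_tool(steps=[{"x":0.06,"y":0.12,"z":0,"twist":0,"gripper":0},{"x":0,"y":0,"z":0,"twist":0,"gripper":0},{"x":0,"y":0,"z":0.4,"twist":0,"gripper":0},{"x":0,"y":0,"z":0.4,"twist":0,"gripper":0},{"x":0,"y":0,"z":0.4,"twist":0,"gripper":0},{"x":0,"y":0,"z":0,"twist":0,"gripper":0}])

```text
clock: 6.85
tool_pos: [0.549, 0.0167, 0.2367]
orientation: [-0.0, -0.129, 0.992, -0.0]
wrist_force: [0.5, -1.1, -2.5]
grip_width: 0.0136
grip_force: 31.8
```

Call:
servo_tool(steps=[{"x":0,"y":0,"z":0.5,"twist":0,"gripper":0},{"x":0,"y":0,"z":0.5,"twist":0,"gripper":0},{"x":0,"y":0,"z":0.5,"twist":0,"gripper":0},{"x":0,"y":0,"z":0.5,"twist":0,"gripper":0},{"x":0,"y":0,"z":0,"twist":0,"gripper":0}])

```text
clock: 7.35
tool_pos: [0.549, 0.0167, 0.2166]
orientation: [-0.0, -0.129, 0.992, -0.0]
wrist_force: [0.5, 0.8, -1.5]
grip_width: 0.0131
grip_force: 31.8
```

Call:
servo_tool(steps=[{"x":0,"y":0,"z":1,"twist":0,"gripper":0},{"x":0,"y":0,"z":1,"twist":0,"gripper":0},{"x":0,"y":0,"z":1,"twist":0,"gripper":0},{"x":0,"y":0,"z":1,"twist":0,"gripper":0},{"x":0,"y":0,"z":0.5,"twist":0,"gripper":0},{"x":0,"y":0,"z":0,"twist":0,"gripper":0}])

```text
clock: 7.95
tool_pos: [0.549, 0.0167, 0.1716]
orientation: [-0.0, -0.129, 0.992, -0.0]
wrist_force: [1.2, -0.7, -2.2]
grip_width: 0.0132
grip_force: 31.8
```

Call:
servo_tool(steps=[{"x":0,"y":0,"z":0.15,"twist":0,"gripper":0},{"x":0,"y":0,"z":0.15,"twist":0,"gripper":0},{"x":0,"y":0,"z":0,"twist":0,"gripper":0},{"x":0,"y":0,"z":0,"twist":0,"gripper":0}])

```text
clock: 8.35
tool_pos: [0.5491, 0.0168, 0.1697]
orientation: [0.0, -0.129, 0.992, 0.0]
wrist_force: [-0.3, 0.1, -2.4]
grip_width: 0.0133
grip_force: 31.7
```

Call:
servo_tool(steps=[{"x":0,"y":0,"z":0.1,"twist":0,"gripper":0},{"x":0,"y":0,"z":0.1,"twist":0,"gripper":0},{"x":0,"y":0,"z":0,"twist":0,"gripper":0}])

```text
clock: 8.65
tool_pos: [0.5491, 0.0168, 0.1674]
orientation: [-0.0, -0.129, 0.992, 0.0]
wrist_force: [0.0, -0.2, -1.9]
grip_width: 0.0133
grip_force: 31.7
```

Call:
servo_tool(steps=[{"x":0,"y":0,"z":0,"twist":0,"gripper":0.6},{"x":0,"y":0,"z":0,"twist":0,"gripper":0.6},{"x":0,"y":0,"z":0,"twist":0,"gripper":0.6},{"x":0,"y":0,"z":0,"twist":0,"gripper":0.6},{"x":0,"y":0,"z":0,"twist":0,"gripper":0.6},{"x":0,"y":0,"z":0,"twist":0,"gripper":0.6},{"x":0,"y":0,"z":0,"twist":0,"gripper":0.6},{"x":0,"y":0,"z":-2,"twist":0,"gripper":0.6}])

```text
clock: 9.45
tool_pos: [0.5474, 0.0166, 0.1854]
orientation: [-0.003, -0.129, 0.992, -0.0]
wrist_force: [-0.0, 0.1, 0.2]
grip_width: 0.0516
grip_force: 0.0
```

Call:
servo_tool(steps=[{"x":0,"y":0,"z":-3,"twist":0,"gripper":0.6},{"x":0,"y":0,"z":-4,"twist":0,"gripper":0.6},{"x":0,"y":0,"z":-4,"twist":0,"gripper":0.6},{"x":0,"y":0,"z":0,"twist":0,"gripper":0.6},{"x":0,"y":0,"z":0,"twist":0,"gripper":0.6}])

```text
clock: 9.95
tool_pos: [0.5498, 0.0167, 0.2986]
orientation: [0.001, -0.129, 0.992, 0.0]
wrist_force: [-0.3, -0.4, -0.2]
grip_width: 0.0525
grip_force: 0.0
```

Run:
```python
from rig import *
from h import *
S=sense()
d=snapshot("wrist");np.savez("pics/w5",**d)
s=snapshot("scene");np.savez("pics/s5",**s)
W=np.zeros((600,800,3),np.uint8)
W[:,:400]=cv2.resize(d["color"][110:310,190:323],(400,600),interpolation=cv2.INTER_CUBIC)
W[:300,400:]=cv2.resize(s["color"][152:212,243:323],(400,300),interpolation=cv2.INTER_CUBIC)
cv2.imwrite("pics/w5.png",W[:,:,::-1])
T=dict(np.load("pics/top.npz"))
hsv=cv2.cvtColor(T["color"],cv2.COLOR_RGB2HSV)
m=cv2.inRange(hsv,(12,70,110),(26,255,255));n,l,st,c=cv2.connectedComponentsWithStats(m)
i=[i for i in range(1,n) if 305<c[i][0]<345 and 215<c[i][1]<285 and st[i,4]>100]
for k in i:
    p=np.argwhere(l==k)[:,::-1].astype(np.float32);vx,vy,x,y=cv2.fitLine(p,cv2.DIST_L2,0,.01,.01).ravel()
    q=[onz(T,x+vx*t,y+vy*t,.045) for t in(-20,20)];print(st[k],q,"ang",np.degrees(np.arctan2(*(q[0]-q[1])[[1,0]])))
g=cv2.cvtColor(T["color"],cv2.COLOR_RGB2GRAY);
m=cv2.inRange(g,195,255);n,l,st,c=cv2.connectedComponentsWithStats(m)
for k in range(1,n):
    if abs(c[k][0]-318)<12 and abs(c[k][1]-217)<12:print(st[k],c[k],onz(T,*c[k],.08))
plan(S,[.43,-.333,.25])
```

```text
[317 225  24  55 376] [array([ 0.44811918, -0.33487667,  0.045     ]), array([ 0.33772659, -0.36817125,  0.045     ])] ang 16.783393820323163
[311 208  17  17 209] [318.80861244 215.94258373] [ 0.49412826 -0.32005907  0.08      ]
pos [0.5498 0.0167 0.2986] yang 104.8 tilt [ 0.002  0.    -1.   ] F [-0.3 -0.4 -0.2] w 0.0525
now-axes [ 20.51 -30.75   4.81] after-axes [ 20.51 -30.75   4.81] twist 0
```

View pics/w5.png

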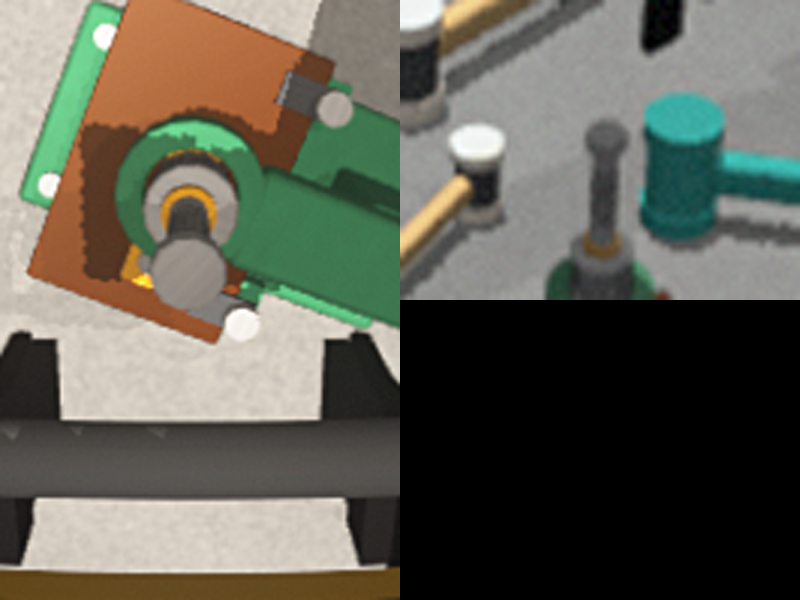

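Setter stands with its collar on the bush, top at about (188,273) in the wrist crop, and the gripper is clear. Now the mallet.

Run:
```python
from rig import *
from h import *
d=dict(np.load("pics/w5.npz"))
print("setter top wrist",onz(d,190+188*133/400,110+273/3,.226,True),"collar/bush",onz(d,190+188*133/400,110+208/3,.154,True))
plan(sense(),[.436,-.334,.16],106.8)
```

```text
setter top wrist [0.54911961 0.01661621 0.226     ] collar/bush [0.54749856 0.01611298 0.154     ]
pos [0.5486 0.0168 0.2963] yang 104.8 tilt [-0.002 -0.    -1.   ] F [-0.4  0.3 -0.2] w 0.0521
now-axes [ 19.82 -31.04  13.66] after-axes [ 20.89 -30.33  13.66] twist -0.035
```

Call:
servo_tool(steps=[{"x":2.5,"y":-3.9,"z":0,"twist":0,"gripper":0.7},{"x":2.5,"y":-3.9,"z":0,"twist":0,"gripper":0.7},{"x":2.5,"y":-3.9,"z":0,"twist":0,"gripper":0.7},{"x":2.5,"y":-3.9,"z":0,"twist":0,"gripper":0.7},{"x":2.5,"y":-3.9,"z":0,"twist":0,"gripper":0.7},{"x":2.5,"y":-3.9,"z":0,"twist":0,"gripper":0.7},{"x":2.4,"y":-3.8,"z":0,"twist":0,"gripper":0.7},{"x":2.4,"y":-3.8,"z":0,"twist":0,"gripper":0.7}])

```text
clock: 10.85
tool_pos: [0.4354, -0.3346, 0.2961]
orientation: [-0.001, -0.129, 0.992, 0.001]
wrist_force: [1.0, -0.2, 0.3]
grip_width: 0.0609
grip_force: 0.0
```

Call:
servo_tool(steps=[{"x":0,"y":0,"z":4,"twist":-0.035,"gripper":0.7},{"x":0,"y":0,"z":4,"twist":0,"gripper":0.7},{"x":0,"y":0,"z":4,"twist":0,"gripper":0.7},{"x":0,"y":0,"z":1.6,"twist":0,"gripper":0.7},{"x":0,"y":0,"z":0,"twist":0,"gripper":0.7},{"x":0,"y":0,"z":0,"twist":0,"gripper":0.7}])

```text
clock: 11.45
tool_pos: [0.4365, -0.3334, 0.1612]
orientation: [-0.001, -0.146, 0.989, 0.0]
wrist_force: [0.1, -0.1, 0.9]
grip_width: 0.0608
grip_force: 0.0
```

Run:
```python
from rig import *
from h import *
S=sense();plan(S,[.436,-.334,.0213],106.8)
d=snapshot("wrist");np.savez("pics/w6",**d)
cv2.imwrite("pics/w6.png",cv2.resize(d["color"][:,:,::-1],None,fx=1.56,fy=1.56))
print(proj(d,[.493,-.317,.08],True),proj(d,[.436,-.334,.054],True))
```

```text
pos [ 0.4365 -0.3334  0.1612] yang 106.8 tilt [-0.001  0.    -1.   ] F [ 0.1 -0.1  0.9] w 0.0608
now-axes [ 0.05 -0.05 13.99] after-axes [ 0.05 -0.05 13.99] twist -0.0
(np.float64(251.7235361076679), np.float64(259.98812667677726)) (np.float64(251.92121813367757), np.float64(190.39833824997226))
```

View pics/w6.png

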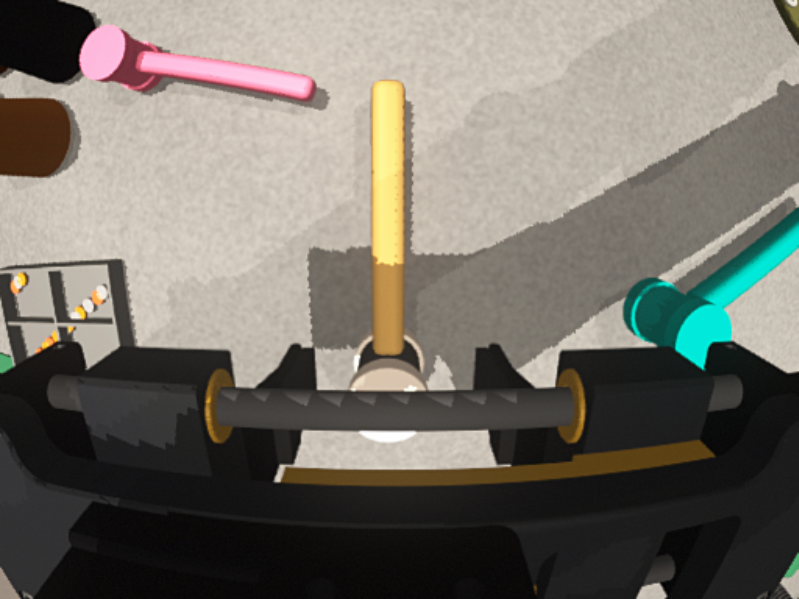

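Wrist view: handle straight along the image at x≈388 with the head at (388,402), about 3 mm to the left of the tool centre. Correcting, descending and gripping.

Call:
servo_tool(steps=[{"x":0,"y":-0.3,"z":2,"twist":0,"gripper":0.7},{"x":0,"y":0,"z":4,"twist":0,"gripper":0.7},{"x":0,"y":0,"z":4,"twist":0,"gripper":0.7},{"x":0,"y":0,"z":3,"twist":0,"gripper":0.7},{"x":0,"y":0,"z":1,"twist":0,"gripper":0.7},{"x":0,"y":0,"z":0,"twist":0,"gripper":0.7},{"x":0,"y":0,"z":0,"twist":0,"gripper":0},{"x":0,"y":0,"z":0,"twist":0,"gripper":0}])

```text
clock: 12.3
tool_pos: [0.4393, -0.3375, 0.0237]
orientation: [0.002, -0.146, 0.989, -0.001]
wrist_force: [0.4, 0.3, -0.8]
grip_width: 0.0516
grip_force: 0.0
```

Call:
servo_tool(steps=[{"x":0,"y":0,"z":0,"twist":0,"gripper":0},{"x":0,"y":0,"z":0,"twist":0,"gripper":0},{"x":0,"y":0,"z":0,"twist":0,"gripper":0},{"x":0,"y":0,"z":0,"twist":0,"gripper":0},{"x":0,"y":0,"z":0,"twist":0,"gripper":0},{"x":0,"y":0,"z":0,"twist":0,"gripper":0}])

```text
clock: 12.9
tool_pos: [0.4379, -0.3366, 0.0217]
orientation: [0.0, -0.146, 0.989, -0.0]
wrist_force: [0.4, -0.6, 0.7]
grip_width: 0.0196
grip_force: 29.9
```

Call:
servo_tool(steps=[{"x":0,"y":0,"z":-1,"twist":0,"gripper":0},{"x":0,"y":0,"z":-3,"twist":0,"gripper":0},{"x":0,"y":0,"z":-4,"twist":0,"gripper":0},{"x":0,"y":0,"z":-4,"twist":0,"gripper":0},{"x":0,"y":0,"z":-4,"twist":0,"gripper":0},{"x":0,"y":0,"z":-4,"twist":0,"gripper":0},{"x":0,"y":0,"z":-4,"twist":0,"gripper":0},{"x":0,"y":0,"z":-4,"twist":0,"gripper":0}])

```text
clock: 13.7
tool_pos: [0.4365, -0.3358, 0.3027]
orientation: [-0.001, -0.146, 0.989, 0.001]
wrist_force: [0.7, -1.1, -5.0]
grip_width: 0.0198
grip_force: 30.0
```

Call:
servo_tool(steps=[{"x":0,"y":0,"z":-2,"twist":0,"gripper":0},{"x":0,"y":0,"z":0,"twist":0,"gripper":0},{"x":0,"y":0,"z":0,"twist":0,"gripper":0}])

```text
clock: 14.0
tool_pos: [0.437, -0.3359, 0.3203]
orientation: [-0.001, -0.146, 0.989, 0.001]
wrist_force: [-0.3, 1.1, -5.5]
grip_width: 0.0197
grip_force: 30.0
```

Run:
```python
from rig import *
from h import *
S=sense();plan(S,[.4916,-.0005,.32])
R=Rt(S);P=S["tool_pos"]
d=snapshot("scene");np.savez("pics/s7",**d)
# head white faces in the scene view near prediction
for n,q in(("top face",P+[.0574,.0173,.0587]),("low face",P+[.0574,.0173,-.0213])):print(n,q,proj(d,q))
g=cv2.cvtColor(d["color"],cv2.COLOR_RGB2GRAY);u,v=map(int,proj(d,P+[.0574,.0173,.0187]))
m=cv2.inRange(g,165,255);n,l,st,c=cv2.connectedComponentsWithStats(m)
for k in range(1,n):
    if abs(c[k][0]-u)<60 and abs(c[k][1]-v)<60 and st[k,4]>60:print(st[k],c[k])
```

```text
pos [ 0.437  -0.3359  0.3203] yang 106.8 tilt [-0.002  0.001 -1.   ] F [-0.3  1.1 -5.5] w 0.0197
now-axes [-14.92  30.54   0.06] after-axes [-14.92  30.54   0.06] twist 0
top face [ 0.49440962 -0.31864739  0.37896821] (np.float64(240.97136754598122), np.float64(67.71617767993246))
low face [ 0.49440962 -0.31864739  0.29896821] (np.float64(241.59723326582264), np.float64(92.90987477465724))
[ 266   20   59   38 1108] [289.59115523  39.20126354]
[197  28  42  17 402] [216.14676617  35.66915423]
```

Call:
servo_tool(steps=[{"x":-1.9,"y":3.8,"z":0,"twist":0,"gripper":0},{"x":-1.9,"y":3.8,"z":0,"twist":0,"gripper":0},{"x":-1.9,"y":3.8,"z":0,"twist":0,"gripper":0},{"x":-1.9,"y":3.8,"z":0,"twist":0,"gripper":0},{"x":-1.9,"y":3.8,"z":0,"twist":0,"gripper":0},{"x":-1.9,"y":3.8,"z":0,"twist":0,"gripper":0},{"x":-1.9,"y":3.8,"z":0,"twist":0,"gripper":0},{"x":-1.6,"y":3.9,"z":0,"twist":0,"gripper":0}])

```text
clock: 14.85
tool_pos: [0.4911, 0.0004, 0.319]
orientation: [-0.002, -0.146, 0.989, 0.0]
wrist_force: [0.6, -0.0, -4.4]
grip_width: 0.02
grip_force: 30.0
```

Call:
servo_tool(steps=[{"x":0,"y":0,"z":2,"twist":0,"gripper":0},{"x":0,"y":0,"z":1,"twist":0,"gripper":0},{"x":0,"y":0,"z":0,"twist":0,"gripper":0},{"x":0,"y":0,"z":0,"twist":0,"gripper":0}])

```text
clock: 15.25
tool_pos: [0.4918, -0.0028, 0.2909]
orientation: [-0.001, -0.145, 0.989, -0.0]
wrist_force: [-0.6, -1.1, -3.8]
grip_width: 0.02
grip_force: 30.0
```

Run:
```python
from rig import *
from h import *
S=sense();plan(S,[.4916,-.0005,.29])
P=S["tool_pos"]
W=np.zeros((600,800,3),np.uint8)
d=snapshot("wrist");s=snapshot("scene");t=snapshot("top");np.savez("pics/w8",**d);np.savez("pics/s8",**s);np.savez("pics/t8",**t)
u,v=map(int,proj(s,[.549,.017,.26]));print(u,v)
W[:,:400]=cv2.resize(s["color"][v-60:v+60,u-40:u+40],(400,600),interpolation=cv2.INTER_CUBIC)
print("pred low face",proj(s,P+[.0574,.0173,-.0213]),"setter top",proj(s,[.549,.0168,.226]))
u,v=map(int,proj(t,[.549,.017,.34]));print(u,v)
W[:300,400:]=cv2.resize(t["color"][v-30:v+30,u-40:u+40],(400,300),interpolation=cv2.INTER_CUBIC)
print("pred top face",proj(t,P+[.0574,.0173,.0587]))
W[300:,400:]=cv2.resize(d["color"][130:310,130:370],(400,300),interpolation=cv2.INTER_CUBIC)
cv2.imwrite("pics/w8.png",W[:,:,::-1])
```

```text
pos [ 0.4918 -0.0028  0.2909] yang 106.6 tilt [-0.002 -0.    -1.   ] F [-0.6 -1.1 -3.8] w 0.02
now-axes [-0.05  0.23  0.09] after-axes [-0.05  0.23  0.09] twist 0
284 167
pred low face (np.float64(283.8026552587502), np.float64(163.52763798101105)) setter top (np.float64(283.7284782479418), np.float64(177.80517853019597))
190 176
pred top face (np.float64(190.8665227064642), np.float64(175.52343384627966))
```

View pics/w8.png

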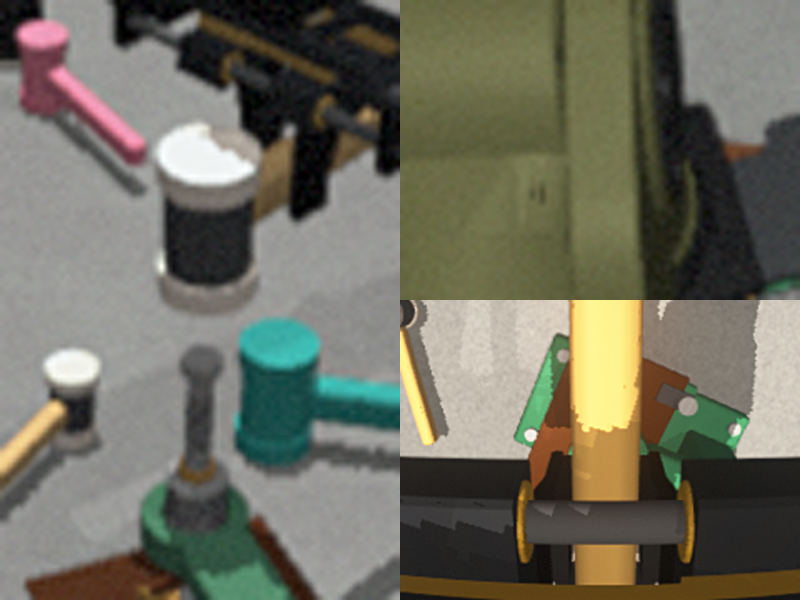

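Scene crop: mallet head level at (208,215) directly over the setter's top (202,358). I'll raise, trim y by 2 mm, then strike.

Call:
servo_tool(steps=[{"x":0,"y":0.2,"z":-2,"twist":0,"gripper":0},{"x":0,"y":0,"z":-2.2,"twist":0,"gripper":0},{"x":0,"y":0,"z":0,"twist":0,"gripper":0},{"x":0,"y":0,"z":0,"twist":0,"gripper":0},{"x":0,"y":0,"z":0,"twist":0,"gripper":0}])

```text
clock: 15.9
tool_pos: [0.4912, 0.0004, 0.3324]
orientation: [-0.001, -0.146, 0.989, 0.0]
wrist_force: [-0.4, -0.5, -4.4]
grip_width: 0.0199
grip_force: 30.0
```

```bash
python3 -c "
from rig import *
from h import *
plan(sense(),[.4916,-.0005,.2473])"
```

```text
pos [4.912e-01 4.000e-04 3.324e-01] yang 106.8 tilt [-0.002 -0.    -1.   ] F [-0.4 -0.5 -4.4] w 0.0199
now-axes [-0.03 -0.1   8.51] after-axes [-0.03 -0.1   8.51] twist 0
```

Call:
servo_tool(steps=[{"x":0,"y":0,"z":5,"twist":0,"gripper":0},{"x":0,"y":0,"z":4.8,"twist":0,"gripper":0}])

```text
clock: 16.1
tool_pos: [0.4923, 0.0005, 0.2348]
orientation: [0.002, -0.146, 0.989, 0.0]
wrist_force: [-3.9, -0.7, 7.8]
grip_width: 0.0198
grip_force: 30.0
```

Call:
servo_tool(steps=[{"x":0,"y":0,"z":-4.9,"twist":0,"gripper":0},{"x":0,"y":0,"z":-4.9,"twist":0,"gripper":0},{"x":0,"y":0,"z":0,"twist":0,"gripper":0},{"x":0,"y":0,"z":0,"twist":0,"gripper":0},{"x":0,"y":0,"z":0,"twist":0,"gripper":0}])

```text
clock: 16.6
tool_pos: [0.491, 0.0005, 0.332]
orientation: [-0.001, -0.146, 0.989, 0.0]
wrist_force: [-0.8, 0.5, -4.9]
grip_width: 0.0196
grip_force: 30.0
```

Call:
servo_tool(steps=[{"x":0,"y":0,"z":-0.3,"twist":0,"gripper":0},{"x":0,"y":0,"z":0,"twist":0,"gripper":0},{"x":0,"y":0,"z":0,"twist":0,"gripper":0},{"x":0,"y":0,"z":0.4,"twist":0,"gripper":0},{"x":0,"y":0,"z":5,"twist":0,"gripper":0},{"x":0,"y":0,"z":5,"twist":0,"gripper":0}])

```text
clock: 17.2
tool_pos: [0.493, 0.0005, 0.2331]
orientation: [0.003, -0.146, 0.989, -0.0]
wrist_force: [-4.2, -1.5, 9.4]
grip_width: 0.0197
grip_force: 30.0
```

Call:
servo_tool(steps=[{"x":0,"y":0,"z":-5,"twist":0,"gripper":0},{"x":0,"y":0,"z":-5,"twist":0,"gripper":0},{"x":0,"y":0,"z":-0.1,"twist":0,"gripper":0},{"x":0,"y":0,"z":0,"twist":0,"gripper":0},{"x":0,"y":0,"z":0,"twist":0,"gripper":0}])

```text
clock: 17.7
tool_pos: [0.4914, 0.0006, 0.3327]
orientation: [-0.001, -0.146, 0.989, 0.0]
wrist_force: [-0.1, -0.1, -4.7]
grip_width: 0.0199
grip_force: 30.0
```

Call:
servo_tool(steps=[{"x":0,"y":0,"z":0.4,"twist":0,"gripper":0},{"x":0,"y":0,"z":5,"twist":0,"gripper":0},{"x":0,"y":0,"z":5,"twist":0,"gripper":0}])

```text
clock: 18.0
tool_pos: [0.4925, 0.0005, 0.2293]
orientation: [0.002, -0.146, 0.989, -0.0]
wrist_force: [-5.1, -1.7, 14.2]
grip_width: 0.0199
grip_force: 30.0
```

Call:
servo_tool(steps=[{"x":0,"y":0,"z":-5,"twist":0,"gripper":0},{"x":0,"y":0,"z":-5,"twist":0,"gripper":0},{"x":0,"y":0,"z":-0.4,"twist":0,"gripper":0},{"x":0,"y":0,"z":0,"twist":0,"gripper":0},{"x":0,"y":0,"z":0,"twist":0,"gripper":0}])

```text
clock: 18.5
tool_pos: [0.4912, 0.0006, 0.332]
orientation: [-0.001, -0.146, 0.989, 0.0]
wrist_force: [0.4, 0.2, -4.7]
grip_width: 0.0195
grip_force: 30.0
```

Call:
servo_tool(steps=[{"x":0,"y":0,"z":0.6,"twist":0,"gripper":0},{"x":0,"y":0,"z":5,"twist":0,"gripper":0},{"x":0,"y":0,"z":5,"twist":0,"gripper":0}])

```text
clock: 18.8
tool_pos: [0.4922, 0.0005, 0.2268]
orientation: [0.001, -0.146, 0.989, -0.0]
wrist_force: [-5.0, -2.5, 19.2]
grip_width: 0.0197
grip_force: 30.0
```

Call:
servo_tool(steps=[{"x":0,"y":0,"z":-5,"twist":0,"gripper":0},{"x":0,"y":0,"z":-5,"twist":0,"gripper":0},{"x":0,"y":0,"z":-0.6,"twist":0,"gripper":0},{"x":0,"y":0,"z":0,"twist":0,"gripper":0},{"x":0,"y":0,"z":0,"twist":0,"gripper":0}])

```text
clock: 19.3
tool_pos: [0.4911, 0.0006, 0.3318]
orientation: [-0.001, -0.146, 0.989, 0.0]
wrist_force: [-0.4, 0.4, -4.0]
grip_width: 0.0197
grip_force: 30.0
```

Run:
```python
from rig import *
from h import *
P8=np.array([.4918,-.0028,.2909])
S=sense();P=S["tool_pos"];s=snapshot("scene");np.savez("pics/s9",**s)
A=dict(np.load("pics/s8.npz"))
for d,p in((A,P8),(s,P)):
    g=cv2.cvtColor(d["color"],cv2.COLOR_RGB2GRAY)
    u,v=proj(d,p+[.0574,.0173,.0187]);u,v=int(u),int(v)
    w=g[v-30:v+32,u-14:u+16]
    m=((w<75)*255).astype(np.uint8);n,l,st,c=cv2.connectedComponentsWithStats(m)
    k=l[30,14];print("pred",u,v,"dark band",st[k],c[k]+[u-14,v-30])
    # vertical profile through the head axis, and edges left/right per row
    print(g[v-30:v+32,u].tolist())
    print([(r,int(np.nonzero(l[r]==k)[0].min()),int(np.nonzero(l[r]==k)[0].max())) for r in range(20,42,2) if (l[r]==k).any()])
# setter unchanged?
x=slice(258,306)
a=cv2.cvtColor(A["color"],cv2.COLOR_RGB2GRAY)[175:225,270:300];b=cv2.cvtColor(s["color"],cv2.COLOR_RGB2GRAY)[165:235,260:310]
r=cv2.matchTemplate(b,a,cv2.TM_CCOEFF_NORMED);print("setter shift",np.array(cv2.minMaxLoc(r)[3])-10,r.max())
```

```text
pred 284 150 dark band [  7  26  18  18 256] [285.12890625 155.1328125 ]
[12, 10, 34, 113, 151, 157, 156, 159, 156, 155, 156, 181, 230, 220, 224, 243, 242, 242, 241, 243, 242, 243, 246, 219, 132, 107, 116, 113, 96, 57, 33, 34, 29, 38, 35, 32, 28, 37, 30, 37, 29, 33, 29, 40, 105, 133, 123, 113, 112, 112, 137, 155, 156, 153, 154, 143, 108, 91, 98, 95, 95, 83]
[(26, 7, 7), (28, 7, 24), (30, 7, 24), (32, 7, 23), (34, 7, 23), (36, 7, 23), (38, 7, 23), (40, 8, 23)]
pred 286 136 dark band [  7  26  20  19 282] [287.38297872 141.47163121]
[16, 15, 28, 116, 156, 162, 156, 155, 154, 150, 153, 178, 231, 243, 214, 217, 242, 244, 243, 242, 243, 245, 240, 182, 114, 115, 115, 117, 92, 50, 36, 25, 41, 30, 35, 35, 37, 36, 39, 30, 38, 34, 34, 32, 41, 109, 126, 116, 112, 114, 112, 136, 154, 156, 155, 151, 150, 153, 157, 153, 152, 155]
[(26, 7, 25), (28, 7, 25), (30, 7, 26), (32, 7, 24), (34, 7, 23), (36, 7, 23), (38, 7, 23), (40, 7, 23)]
setter shift [0 0] 0.96510863
```

The mallet is still level and the setter springs back. The bottom reaction is now above the driving resistance, so the rivet is probably at its stop. Two slightly deeper blows to make sure.

Call:
servo_tool(steps=[{"x":0,"y":0,"z":0.9,"twist":0,"gripper":0},{"x":0,"y":0,"z":5,"twist":0,"gripper":0},{"x":0,"y":0,"z":5,"twist":0,"gripper":0}])

```text
clock: 19.65
tool_pos: [0.4922, 0.0005, 0.2237]
orientation: [0.001, -0.146, 0.989, -0.0]
wrist_force: [-5.7, -1.0, 22.3]
grip_width: 0.02
grip_force: 30.0
```

Call:
servo_tool(steps=[{"x":0,"y":0,"z":-5,"twist":0,"gripper":0},{"x":0,"y":0,"z":-5,"twist":0,"gripper":0},{"x":0,"y":0,"z":-0.9,"twist":0,"gripper":0},{"x":0,"y":0,"z":0,"twist":0,"gripper":0},{"x":0,"y":0,"z":0,"twist":0,"gripper":0}])

```text
clock: 20.15
tool_pos: [0.4912, 0.0006, 0.3319]
orientation: [-0.001, -0.146, 0.989, 0.0]
wrist_force: [-0.1, 0.1, -4.6]
grip_width: 0.0196
grip_force: 30.0
```

Call:
servo_tool(steps=[{"x":0,"y":0,"z":1.2,"twist":0,"gripper":0},{"x":0,"y":0,"z":5,"twist":0,"gripper":0},{"x":0,"y":0,"z":5,"twist":0,"gripper":0}])

```text
clock: 20.45
tool_pos: [0.4918, 0.0005, 0.2199]
orientation: [0.001, -0.146, 0.989, 0.0]
wrist_force: [-3.7, -1.0, 21.6]
grip_width: 0.0198
grip_force: 30.0
```

Call:
servo_tool(steps=[{"x":0,"y":0,"z":-5,"twist":0,"gripper":0},{"x":0,"y":0,"z":-5,"twist":0,"gripper":0},{"x":0,"y":0,"z":-1.2,"twist":0,"gripper":0},{"x":0,"y":0,"z":0,"twist":0,"gripper":0},{"x":0,"y":0,"z":0,"twist":0,"gripper":0}])

```text
clock: 20.95
tool_pos: [0.4911, 0.0006, 0.3315]
orientation: [-0.001, -0.146, 0.989, 0.0]
wrist_force: [-0.5, 0.4, -5.2]
grip_width: 0.0198
grip_force: 30.0
```

Run:
```python
from rig import *
from h import *
S=sense();P=S["tool_pos"];s=snapshot("scene");np.savez("pics/s10",**s)
B=dict(np.load("pics/s9.npz"));A=dict(np.load("pics/s8.npz"))
G=lambda d:cv2.cvtColor(d["color"],cv2.COLOR_RGB2GRAY)
u,v=map(int,proj(s,P+[.0574,.0173,.0187]));w=G(s)[v-30:v+36,u-20:u+24]
m=((w<75)*255).astype(np.uint8);n,l,st,c=cv2.connectedComponentsWithStats(m);k=l[30,20]
print("pred",u,v,st[k],c[k]+[u-20,v-30]);print(G(s)[v-34:v+32,u].tolist())
print([(r,int(np.nonzero(l[r]==k)[0].min()),int(np.nonzero(l[r]==k)[0].max())) for r in range(14,46,2) if (l[r]==k).any()])
r=cv2.matchTemplate(G(s)[v-50:v+50,u-40:u+40],G(B)[v-25:v+28,u-12:u+12],cv2.TM_CCOEFF_NORMED);print("head shift",np.array(cv2.minMaxLoc(r)[3])-[28,25],r.max())
r=cv2.matchTemplate(G(s)[165:235,260:310],G(A)[175:225,270:300],cv2.TM_CCOEFF_NORMED);print("setter shift",np.array(cv2.minMaxLoc(r)[3])-10,r.max())
# handle end in scene: tan pixels
hsv=cv2.cvtColor(s["color"],cv2.COLOR_RGB2HSV)
```

```text
pred 286 136 [ 12   0  32  40 658] [294.72340426 125.96960486]
[25, 13, 18, 13, 15, 20, 27, 91, 143, 154, 157, 207, 239, 216, 223, 242, 244, 246, 212, 141, 131, 136, 139, 136, 113, 64, 33, 35, 40, 39, 41, 40, 37, 37, 43, 41, 46, 39, 40, 41, 43, 38, 34, 60, 175, 185, 135, 126, 130, 131, 140, 150, 153, 151, 154, 154, 151, 151, 152, 153, 154, 154, 153, 153, 155, 157]
[(14, 39, 43), (16, 39, 43), (18, 39, 43), (20, 14, 43), (22, 14, 43), (24, 14, 43), (26, 13, 43), (28, 13, 43), (30, 13, 42), (32, 12, 29), (34, 12, 29), (36, 13, 29), (38, 16, 28)]
head shift [ 0 -5] 0.82069033
setter shift [0 0] 0.9688264
```

The head is now pitched up about 9° in the grip. The nominal 28 mm stroke was absorbed by slip against a hard stop, so the rivet is home and the setter is back at rest. Returning the mallet to its original clear spot.

Call:
servo_tool(steps=[{"x":1.9,"y":-3.8,"z":0,"twist":0,"gripper":0},{"x":1.9,"y":-3.8,"z":0,"twist":0,"gripper":0},{"x":1.9,"y":-3.8,"z":0,"twist":0,"gripper":0},{"x":1.9,"y":-3.8,"z":0,"twist":0,"gripper":0},{"x":1.9,"y":-3.8,"z":0,"twist":0,"gripper":0},{"x":1.9,"y":-3.8,"z":0,"twist":0,"gripper":0},{"x":1.9,"y":-3.8,"z":0,"twist":0,"gripper":0},{"x":1.6,"y":-3.9,"z":0,"twist":0,"gripper":0}])

```text
clock: 21.8
tool_pos: [0.4358, -0.3357, 0.3316]
orientation: [-0.001, -0.146, 0.989, 0.001]
wrist_force: [1.5, -0.2, -4.9]
grip_width: 0.0197
grip_force: 30.0
```

Call:
servo_tool(steps=[{"x":0,"y":0,"z":4,"twist":0,"gripper":0},{"x":0,"y":0,"z":4,"twist":0,"gripper":0},{"x":0,"y":0,"z":4,"twist":0,"gripper":0},{"x":0,"y":0,"z":4,"twist":0,"gripper":0},{"x":0,"y":0,"z":4,"twist":0,"gripper":0},{"x":0,"y":0,"z":4,"twist":0,"gripper":0},{"x":0,"y":0,"z":3,"twist":0,"gripper":0},{"x":0,"y":0,"z":0,"twist":0,"gripper":0}])

```text
clock: 22.6
tool_pos: [0.4324, -0.3312, 0.0574]
orientation: [-0.005, -0.146, 0.989, 0.004]
wrist_force: [-1.1, 1.8, -4.8]
grip_width: 0.0199
grip_force: 30.0
```

Call:
servo_tool(steps=[{"x":0,"y":0,"z":1,"twist":0,"gripper":0},{"x":0,"y":0,"z":0.5,"twist":0,"gripper":0},{"x":0,"y":0,"z":0.5,"twist":0,"gripper":0},{"x":0,"y":0,"z":0,"twist":0,"gripper":0},{"x":0,"y":0,"z":0,"twist":0,"gripper":0}])

```text
clock: 23.1
tool_pos: [0.4377, -0.3347, 0.0442]
orientation: [0.001, -0.146, 0.989, -0.0]
wrist_force: [0.1, -0.6, -3.6]
grip_width: 0.0198
grip_force: 30.0
```

Call:
servo_tool(steps=[{"x":0,"y":0,"z":0.5,"twist":0,"gripper":0},{"x":0,"y":0,"z":0.5,"twist":0,"gripper":0},{"x":0,"y":0,"z":0.5,"twist":0,"gripper":0},{"x":0,"y":0,"z":0.3,"twist":0,"gripper":0},{"x":0,"y":0,"z":0,"twist":0,"gripper":0},{"x":0,"y":0,"z":0,"twist":0,"gripper":0}])

```text
clock: 23.7
tool_pos: [0.4372, -0.3345, 0.0254]
orientation: [-0.0, -0.146, 0.989, 0.0]
wrist_force: [0.0, 0.0, -4.3]
grip_width: 0.0197
grip_force: 30.0
```

Call:
servo_tool(steps=[{"x":0,"y":0,"z":0.2,"twist":0,"gripper":0},{"x":0,"y":0,"z":0.2,"twist":0,"gripper":0},{"x":0,"y":0,"z":0.1,"twist":0,"gripper":0},{"x":0,"y":0,"z":0,"twist":0,"gripper":0}])

```text
clock: 24.1
tool_pos: [0.4371, -0.3343, 0.0203]
orientation: [-0.0, -0.146, 0.989, 0.0]
wrist_force: [0.1, 0.9, -5.1]
grip_width: 0.0198
grip_force: 30.0
```

Call:
servo_tool(steps=[{"x":0,"y":0,"z":0.1,"twist":0,"gripper":0},{"x":0,"y":0,"z":0.1,"twist":0,"gripper":0},{"x":0,"y":0,"z":0,"twist":0,"gripper":0}])

```text
clock: 24.4
tool_pos: [0.4371, -0.3344, 0.0184]
orientation: [-0.0, -0.146, 0.989, 0.0]
wrist_force: [0.2, -0.5, -4.7]
grip_width: 0.02
grip_force: 30.0
```

Call:
servo_tool(steps=[{"x":0,"y":0,"z":0.1,"twist":0,"gripper":0},{"x":0,"y":0,"z":0.1,"twist":0,"gripper":0},{"x":0,"y":0,"z":0,"twist":0,"gripper":0}])

```text
clock: 24.7
tool_pos: [0.4373, -0.3345, 0.0167]
orientation: [0.0, -0.146, 0.989, 0.0]
wrist_force: [-0.3, 0.1, -3.2]
grip_width: 0.0197
grip_force: 30.0
```

Call:
servo_tool(steps=[{"x":0,"y":0,"z":0.05,"twist":0,"gripper":0.26},{"x":0,"y":0,"z":0,"twist":0,"gripper":0.28},{"x":0,"y":0,"z":0,"twist":0,"gripper":0.3},{"x":0,"y":0,"z":0,"twist":0,"gripper":0.3},{"x":0,"y":0,"z":0,"twist":0,"gripper":0.7},{"x":0,"y":0,"z":0,"twist":0,"gripper":0.7},{"x":0,"y":0,"z":0,"twist":0,"gripper":0.7},{"x":0,"y":0,"z":0,"twist":0,"gripper":0.7}])

```text
clock: 25.5
tool_pos: [0.4372, -0.3344, 0.016]
orientation: [0.0, -0.146, 0.989, 0.0]
wrist_force: [-0.9, -0.5, -0.5]
grip_width: 0.0502
grip_force: 0.0
```

Call:
servo_tool(steps=[{"x":0,"y":0,"z":0,"twist":0,"gripper":0.7},{"x":0,"y":0,"z":-1,"twist":0,"gripper":0.7},{"x":0,"y":0,"z":-3,"twist":0,"gripper":0.7},{"x":0,"y":0,"z":-4,"twist":0,"gripper":0.7},{"x":0,"y":0,"z":-4,"twist":0,"gripper":0.7},{"x":0,"y":0,"z":-2,"twist":0,"gripper":0.7},{"x":0,"y":0,"z":0,"twist":0,"gripper":0.7},{"x":0,"y":0,"z":0,"twist":0,"gripper":0.7}])

```text
clock: 26.3
tool_pos: [0.4372, -0.3344, 0.1564]
orientation: [0.0, -0.146, 0.989, -0.0]
wrist_force: [-0.7, 0.8, -0.3]
grip_width: 0.061
grip_force: 0.0
```

Run:
```python
from rig import *
from h import *
S=sense();plan(S,[.437,-.334,.16])
s=snapshot("scene");d=snapshot("wrist");np.savez("pics/s11",**s);np.savez("pics/w11",**d)
A=dict(np.load("pics/scene.npz"));W=dict(np.load("pics/w6.npz"))
G=lambda d:cv2.cvtColor(d["color"],cv2.COLOR_RGB2GRAY)
def sh(a,b,y0,y1,x0,x1,n=15):
    r=cv2.matchTemplate(G(b)[y0-n:y1+n,x0-n:x1+n],G(a)[y0:y1,x0:x1],cv2.TM_CCOEFF_NORMED);return np.array(cv2.minMaxLoc(r)[3])-n,round(float(r.max()),3)
print("mallet scene",sh(A,s,145,182,232,262));print("mallet wrist",sh(W,d,60,235,225,275))
print("setter",sh(dict(np.load("pics/s8.npz")),s,175,225,270,300,10))
for n,b in dict(awl=(245,285,372,392),punch=(270,305,342,358),red=(265,320,250,285),ink=(178,212,175,200),jar=(216,255,180,212),turq=(170,200,288,362)).items():print(n,sh(A,s,*b,10))
```

```text
pos [ 0.4372 -0.3344  0.1564] yang 106.8 tilt [ 0.001  0.    -1.   ] F [-0.7  0.8 -0.3] w 0.061
now-axes [ 0.01  0.05 -0.36] after-axes [ 0.01  0.05 -0.36] twist 0
mallet scene (array([0, 1]), 0.882)
mallet wrist (array([3, 5]), 0.95)
setter (array([0, 0]), 0.685)
awl (array([0, 0]), 0.977)
punch (array([0, 0]), 0.996)
red (array([0, 0]), 0.996)
ink (array([0, 0]), 0.996)
jar (array([0, 0]), 0.998)
turq (array([0, 0]), 0.837)
```

Run:
```python
from h import *
L=lambda n:dict(np.load(f"pics/{n}.npz"))
a,b,d=L("s5"),L("s11"),L("w11")
for z in(.148,.103,.066,.057,.05):print(z,np.round(proj(a,[.549,.017,z]),1),"w",np.round(proj(d,[.549,.017,z],True),1))
A,B=a["color"].astype(int),b["color"].astype(int)
D=np.abs(A-B).max(2);ys,xs=np.nonzero(D[190:270,240:330]>25);print(len(xs));
cv2.imwrite("pics/d.png",D.astype(np.uint8))
for y in range(186,250,1):print(y,"".join("#" if q>40 else "+" if q>18 else "." for q in D[y,245:325]))
```

```text
0.148 [282.7 201. ] w [492.9 371.9]
0.103 [282.1 213.5] w [476.4 350.7]
0.066 [281.7 223.3] w [463.6 334.9]
0.057 [281.6 225.7] w [460.6 331.2]
0.05 [281.5 227.5] w [458.3 328.4]
1632
186 ..................+#################+....+#####+................................
187 ...................++++.+.+#########+....+#####+................................
188 .................................+..+....+#####+................................
189 ...................................+#....++++++.................................
190 ....................................#....++.....................................
191 ....................................+....++..................+###+++++..+.......
192 ...................................+#.........................+++++#####+++.++..
193 ......+.............................#....+.........................++++++..####+
194 ....................................+....+.................................+++++
195 ....................................+...++......................................
196 ....................................+....+....................
[... 3823 characters left out ...]
.....+++############
242 ............................+++++.................................##############
243 ............................++.............+......................##############
244 ................................................+................+##############
245 ..................................................................+#############
246 .................................................................+##############
247 ................................................................################
248 ...............................................................+################
249 ............................+...................................################
```

Call:
servo_tool(steps=[{"x":-3.9,"y":1.6,"z":0,"twist":0,"gripper":0.7},{"x":-3.9,"y":1.6,"z":0,"twist":0,"gripper":0.7},{"x":-3.9,"y":1.6,"z":0,"twist":0,"gripper":0.7},{"x":-3.9,"y":1.6,"z":0,"twist":0,"gripper":0.7},{"x":-3.9,"y":1.6,"z":0,"twist":0,"gripper":0.7},{"x":0,"y":0,"z":3,"twist":0,"gripper":0.7},{"x":0,"y":0,"z":0,"twist":0,"gripper":0.7},{"x":0,"y":0,"z":0,"twist":0,"gripper":0.7}])

```text
clock: 27.2
tool_pos: [0.599, -0.2022, 0.1244]
orientation: [-0.002, -0.145, 0.989, 0.0]
wrist_force: [-0.6, -0.0, 0.8]
grip_width: 0.0606
grip_force: 0.0
```

Run:
```python
from rig import *
from h import *
plan(sense(),[.6,-.205,.12])
d=snapshot("wrist");np.savez("pics/w12",**d);print(d["pose"][:3,3].round(3))
c=d["color"]
pr=lambda z,o=0:proj(d,[.549+o,.017,z],True)
for z in np.arange(.154,.044,-.002):
    u,v=pr(z);ui,vi=int(round(u)),int(round(v))
    if 0<=ui<512 and 0<=vi<384:print(round(z,3),round(u,1),round(v,1),c[vi,ui].tolist())
u,v=map(int,pr(.06))
print(u,v);hsv=cv2.cvtColor(c,cv2.COLOR_RGB2HSV)
def ch(p):
    h,s,vv=map(int,p)
    return "." if s<45 and vv>150 else "s" if s<60 and vv>55 else "k" if vv<=55 else "G" if 40<h<90 else "B" if 16<=h<40 else "b" if h<16 or h>170 else "?"
for y in range(v-22,v+20):print(y,"".join(ch(hsv[y,x]) for x in range(u-45,min(512,u+60))))
```

```text
pos [ 0.599  -0.2022  0.1244] yang 106.7 tilt [-0.004 -0.    -1.   ] F [-0.6 -0.   0.8] w 0.0606
now-axes [-0.02 -0.3   0.44] after-axes [-0.02 -0.3   0.44] twist 0
[ 0.53  -0.223  0.287]
0.116 510.3 237.9 [30, 29, 27]
0.114 508.9 237.1 [68, 65, 61]
0.112 507.5 236.2 [64, 61, 59]
0.11 506.1 235.4 [70, 61, 64]
0.108 504.7 234.6 [37, 44, 35]
0.106 503.3 233.7 [83, 178, 117]
0.104 501.9 232.9 [86, 179, 118]
0.102 500.6 232.1 [83, 178, 115]
0.1 499.2 231.3 [89, 185, 121]
0.098 497.9 230.6 [47, 100, 64]
0.096 496.5 229.8 [28, 56, 36]
0.094 495.2 229.0 [30, 60, 39]
0.092 493.9 228.2 [30, 59, 39]
0.09 492.6 227.5 [31, 59, 40]
0.088 491.3 226.7 [28, 56, 37]
0.086 490.0 226.0 [30, 57, 38]
0.084 488.7 225.3 [30, 58, 39]
0.082 487.5 224.5 [30, 58, 39]
0.08 486.2 223.8 [31, 56, 39]
0.078 485.0 223.1 [29, 56, 38]
0.076 483.7 222.4 [31, 55, 36]
0.074 482.5 221.7 [72, 68, 65]
0.072 481.3 221.0 [64, 37, 23]
0.07 480.1 220.3 [62, 30, 10]
0.068 478.9 219.7 [62, 30, 15]
0.066 477.7 219.0 [57, 26, 13]
0.064 476.5 218.3 [93, 55, 13]
0.062 475.3 217.7 [163, 113, 52]
0.06 474.2 217.0 [125, 120, 115]
0.058 
[... 3231 characters left out ...]
 kkkkkkkkkkkbbbbbbbbbbbbkkkkkkkkkkkkkkkkkkkkkkkkkkkkkkkkkkkkkkGGGGGGGGGGGGGGGGGGGkss
230 kkkkkkkkkkkkbbbbbbbbbbbkkkkkkkkkkkkkkkkkkkkkkkkkkkkkkkkkkkkkkkGGGGGGGGGGGGGGGGGksss
231 kkkkkkkkkkkkkkbbbbbbbbbkkkkkkkkkkkkkkkkkkkkkkkkkkkkkkkkkkkkkkkkkGGGGGGGGGGGGGGGksss
232 kkkkkkkkkkkkkkkbbbbbbbbkkkkkkkkkkkkkkkkkkkkkkkkkkkkkkkkkkkkkkkkkkGGGGGGGGGGGGGkksss
233 kkkkkkkkkkkkkkkkkbbbbbbkkkkkkkkkkkkkkkkkkkkkkkkkkkkkkkkkkkkkkkkkkkkGGGGGGGGGGssssss
234 kkkkkkkkkkkkkkkkkkbbbbkkkkkkkkkkkkkkkkkkkkkkkkkkkkkkkkkkkkkkkkkkkkkkGGGGGGGGGksssss
235 kkkkkkkkkkkkkkkkkkkbbBkkkkkkkkkkkkkkkkkkkkkkkkkkkkkkkkkkkkkkkkkkkkkkkGGGGGGGkssssss
236 kkkkkkkkkkkkkkkkkkkkkBBkkkkkkkkkkkkkkkkkkkkkkkkkkkkkkkkkkkkkkkkkkkkkkkGGGGGGksssssk
```

Run:
```python
from h import *
d=dict(np.load("pics/w12.npz"))
for z,r in((.053,.007),(.055,.006),(.057,.003),(.059,.007),(.061,.006),(.063,.003)):
    q=np.array([proj(d,[.549+r*np.cos(a),.017+r*np.sin(a),z],True) for a in np.linspace(0,6.28,90)]);print(z,q.min(0).round(1),q.max(0).round(1))
for z in(.05,.052):print("plate",z,np.round(proj(d,[.549,.017,z],True),1))
print("tip ring z.074",[np.round(proj(d,[.549+.004*np.cos(a),.017+.004*np.sin(a),.074],True),1).tolist() for a in(0,1.57,3.14,4.71)])
print(cv2.cvtColor(d["color"],cv2.COLOR_RGB2GRAY)[208:228,462:490])
```

```text
0.053 [465.3 208.3] [474.9 221.2]
0.055 [467.1 209.9] [475.4 220.9]
0.057 [470.4 213.3] [474.5 218.8]
0.059 [468.7 210.2] [478.4 223.2]
0.061 [470.6 211.7] [478.8 222.9]
0.063 [473.8 215.2] [478.  220.8]
plate 0.05 [468.5 213.9]
plate 0.052 [469.6 214.5]
tip ring z.074 [[480.9, 225.5], [484.8, 222.6], [484.1, 218.0], [480.2, 220.8]]
[[ 39  38  57  88 114 124 160 116 111 113 116 119 113 111 114 110 120 133
  138 142  67  41  43  44  45  45  44  43]
 [ 38  45  71 102 120 168 201 124 111 103 109 111 111 113 112 115 116 133
  140 113  48  40  43  43  44  43  45  43]
 [ 39  59  88 114 116 144 150 104  95  95 100  95 110 114 114 114 114 132
  137  72  39  40  43  44  46  44  44  44]
 [ 44  69 105 160 124 114 100  88  97 103 109 108 110 113 114 117 117 131
  112  49  40  43  41  45  43  42  44  44]
 [ 60  86 126 204 188 117  90  97 108 110 114 113 112 110 116 114 120 135
   64  38  41  43  44  42  44  43  43  42]
 [ 71 105 151 202 132  89  95 108 116 120 122 121 117 112 116 116 119 112
   47  39  44  43  45  44  44  44  44  45]
 [ 86 119 191 190 109  89 103 117 127 130 125 121 121 115 115 1
[... 875 characters left out ...]
 13  13  16  21  51  72  77  61  42  38  20  10  12  19  23  32  38  40
   41  53  69  60  46  48  47  48  48  48]
 [ 15  13  13  11  16  27  31  28  35  42  27  15  10  11  12  18  26  38
   41  62  73  52  46  46  48  46  47  48]
 [ 14  15  14  11  11  13  10  13  11  15  13  12  13  14   9  12  13  15
   29  61  70  47  47  45  47  47  49  47]
 [ 14  13  16  14  15  15  12  14  15  11  12  15  15  14  14  12  14  12
   15  36  49  47  48  48  48  47  46  47]
 [ 12  14  14  14  10  14  13  12  14  12  12  14  15  14  13  10  16  13
   11  14  17  23  43  48  49  48  47  48]
 [ 14  12  13  14  13  12  16  13  14  14  13  14  13  12  14  13  14  13
   11  11  12  12  21  37  44  50  48  49]]
```

The close wrist image resolves the rivet head: steel disc at u 466–475, v 210–220. That matches the home position (465–475) and not an undriven one (469–479). The mallet stands upright back at its original spot, the setter is in the bush, and the other tools, bottles and jar have not moved.

```bash
python3 -c "
from rig import *
print(sign_off())"
```

```text
the job is handed in; nothing more can be done
None
```

I handed the job in at about 27 s of the 67 s: the setter stands in the bush, the mallet is down on its face clear of the stand, the rivet measured fully home in the last wrist image, and nothing else I checked had moved.

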